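# Find the tall check weight by touch in a flap-lidded box and stand it on the balance

### The arm

A 6-joint arm with a two-finger parallel gripper is mounted at the origin on a cart in front of the work surface, level with it; the furniture and walls round the work are solid. World frame = base frame: x ahead of the robot, y to its left, z up, the work surface at z = 0. Lengths are in m, angles in degrees, forces in N, time in s.
With the tool pointing down it reaches from about 0.25 to 0.725 m from the base axis. Payload 9.7 kg.
Tool frame: the origin (TCP) lies midway between the tips of the shut fingers; the grasp point (between the pads) lies 19 mm behind it; z points along the fingers, y is the line along which they close (so a half turn about z gives the same grasp; the last joint's range is limited). The gripper opens to 85 mm and grips with 20 to 120 N. Pads are 22 mm wide; open, the fingers measure 114 mm over their backs; the gripper's body (76 mm by 85 mm) begins 54 mm behind the grasp point. The pads swing forward as they close: fully open they stand 13 mm farther back than shut.
Start: joints at [0, 4.979, 10.078, 95.1, 0, 90], TCP at [0.55, -0, 0.231] pointing down, gripper open.
Joint ranges: [-179.16, 179.16], [-48.56, 103.87], [-65.8, 70.77], [-126.05, 130.52], [-82.76, 87.17], [-180, 180]. Speed limits (degrees/s): [127.2, 127.2, 147.25, 180, 180, 180].

### API

Orientations are given as [roll, pitch, yaw] about the fixed x, y, z axes, in that order (R = Rz(yaw) Ry(pitch) Rx(roll)).
In Python, from workcell import bot gives the robot as it stands. The module is installed in compiled form; this text tells all that it offers.
- The arm moves only by the tool send_rows, never from a script. Its argument "moves" is one flat list of numbers, 7 for each row, row after row: the shift along the world's x, y, z normalised to -1 to 1, where 1 is 0.025 m, then the turn, a rotation vector about the world's x, y, z normalised to -1 to 1, where 1 is 0.15 rad, then the closure, from -1 (fully open) to 1 (shut), so that 0 is half open. A call has 1 to 8 rows; each row shifts and turns the commanded pose from where the row before left it; what a row does not reach is not made up. A row lasts 1/8 s, in which the tool goes at most 62.5 mm and 10.7 degrees, less where a joint would pass 70% of its speed; a pose out of reach is approached as far as the arm can. A call with a number of a shift or a turn outside -1 to 1 is refused whole. A call with a gripper value outside its range is refused whole. The fingers move at their own pace and stop on an object; "squeeze" is the grip in N (left out, the last holds). Time passes only in rows, so rows that do not move let the fingers close. It gives the time, the measured TCP pose, the force, the opening and the grip force at its end, in the units of the state.
- bot.get_obs(): the state, without advancing time (a new reading comes with each control period).
- bot.camera(name): name is "scene" or "side" or "wrist"; returns a dict with "color" (420x560x3 uint8, red, green, blue), "camera_matrix" (3x3 intrinsics, pixels), "R" (3x3) and "t" (3): a world point X has camera coordinates R X + t. Camera axes: x right, y down, z forward; pixel columns grow to the right and rows downward; lengths in m; the calibration is good to about 2 mm. A picture is of the moment at which its call begins. There is no depth.
- bot.job_done(): hands the job in; it is judged then, once.
Trained networks look in the newest picture that a camera, given by its name, has taken for a name from the list of things; names that differ only in an ending like _2 or _b are one class to them, and where a whole thing is asked for, a point or a joint stands for the part that bears it (a point fixed in the world has none). Each returns a list of dicts, best first, with "p" (0 to 1); they miss things now and then, are a little off and sometimes report something else, mostly with a low value. They report only what shows in the picture. A call takes as long as a camera call.
- bot.boxes_of(camera, query): "extent" ([left, top, right, bottom] in pixels, round what is visible of it).
- bot.trace(camera, query): "region" (420x560 bool, what is visible of it) and "extent" ([left, top, right, bottom] in pixels, round what is visible of it).
- bot.landmark_of(camera, query): "pixel" ([column, row] in pixels: a listed point, or the origin of a listed thing).
The state is a dict: "time": time; "q": joint angles; "qd": joint speeds; "joint_efforts": joint torques, N m; "ee_pos": TCP position; "tcp_rot": TCP orientation; "wrist_force": force on the tool from outside, world axes, zero at the start; "torque": the same for the moment, N m; "opening": finger opening in m; "grasp_force": force on a finger pad.
Only numpy, scipy, OpenCV 4.12 (cv2) and the standard library are available. Lean on these libraries where they do the work, as an engineer would, in place of code of your own. Each camera call takes 0.05 s, during which the arm holds its last target. There are 200 camera calls.

### The job

Two dark tungsten check weights, a tall one and a short one, stand somewhere inside the closed grey box whose lid is a pair of black spring flaps; their places are not known, so reach down through the flaps and feel which weight is where. Lift the tall weight out and stand it gently upright in the middle of the balance pan, leaving the short weight in the box. Do not disturb the two bottles, the tub and the blue cap that stand round about.

Things in the scene. Friction and masses are not known exactly. Their poses are not given: they have to be found in the camera images.
- flap_box: Grey opaque box fixed to the bench, 112 mm wide (its x), 330 mm long (its y), 70 mm high; origin at the centre of its underside, z up. Walls 6 mm; inside 100 x 318 mm, no dividers. A slot 60 mm wide (x) and 310 mm long (y) on the lid's centre line is closed by two black flaps hinged on the slot's long sides and meeting on the centre line.
- slot_centre (a point): Centre of the flap slot, level with the lid top, 70 mm above the bench; axes as the box (y along the slot). Fingers pressed down on the centre line push both flaps open downwards like trap doors against soft springs (about 1 N each). Fingers then slide freely along the slot, the flaps rubbing with well under 1 N, and the flaps shut when the fingers leave.
- floor_centre (a point): Centre of the box's inner floor (black non-slip rubber), 4 mm above the bench, axes as the box. Two loose dark tungsten weights stand upright on it, one each side of the middle, within 4 mm of the centre line x = 0; the middle 60 mm of the length is empty. Pushed sideways low down, the tall one slides at roughly 1.5 to 4.5 N, the short one at 0.8 to 2.5 N. Grip along the box's y.
- zone_a (a point): Point on the inner floor 65 mm along the box's +y from the middle. One weight, tall or short, has its centre within 15 mm of it along y. TALL weight (0.41 to 0.52 kg): 42 mm high, round, foot 34 mm in diameter and straight for 18 mm, then a cone (sides 30 degrees from upright) to a flat tip 8 mm in diameter at 42 mm.
- zone_b (a point): The like point 65 mm along the box's -y; the other weight has its centre within 15 mm of it along y. SHORT weight (0.20 to 0.25 kg): 26 mm high, round, foot 34 mm in diameter and straight for 2 mm, then the same cone to a flat tip 8 mm in diameter at 26 mm. Which weight is in which zone differs from run to run.
- balance: White bench balance, fixed: about 200 mm deep (its x), 160 mm wide (its y), case 48 mm high, sloped grey front with a display toward its -x; origin under its middle on the bench, z up.
- pan_centre (a point): Centre of the top face of the balance's round steel pan (92 mm in diameter, fixed, flat), 59 mm above the bench.
- tall_bottle: Bystander: clear bottle with a blue cap, 69 mm in diameter, 141 mm high, loose; origin at the centre of its underside.
- small_bottle: Bystander: small clear bottle with an orange cap, 56 mm in diameter, 103 mm high, loose; origin at the centre of its underside.
- tub: Bystander: white tub with a yellow lid, 65 mm in diameter, 58 mm high, loose; origin at the centre of its underside.
- cap: Bystander: loose blue screw cap, 53 mm in diameter, 24 mm high, lying on the bench; origin at the centre of its underside.

How it is judged:
By the outcome, as a careful person would: the job done as asked, in the order asked, and still so for the second after the job is handed in, with the robot touching nothing.
It also fails if it takes over 64 s, if anything falls off the work surface, if the arm or the gripper's body presses on something with over 40 N, if the wrist force passes 120 N, or if a joint passes its speed limit or range.

## Working session

There is one attempt and no reset: what is moved stays moved. The work goes in short steps, Python scripts to look and compute and a tool call to move; the robot and the scene stay as the last step left them, time stands still between calls to the robot, and variables do not carry over. Pictures are saved under pics/ and viewed, at most 10 in all, crops included, and the job is handed in when it is done.

Besides the shell and the picture viewer there is one more tool, called after "Call:" as a command line: name --argument value ..., lists and objects as JSON in quotes. send_rows: Moves the arm, as the interface text tells. Its arguments: {"type":"object","properties":{"moves":{"type":"array"},"squeeze":{"type":"number"}},"required":["moves"]}

```bash
mkdir -p pics; cat > h.py <<'E'
import numpy as np,cv2
from workcell import bot
def ray(c,px,z):
    K,R,t=map(np.array,(c["camera_matrix"],c["R"],c["t"]))
    d=R.T@np.linalg.solve(K,[px[0],px[1],1]);o=-R.T@t
    return o+d*(z-o[2])/d[2]
E
python3 - <<'E'
from h import *
ims=[]
for n in("scene","side","wrist"):
    c=bot.camera(n);ims.append(c["color"])
    print(n,"cam",np.round(-np.array(c["R"]).T@c["t"],3))
    for q,z in(("slot_centre",.07),("flap_box",0),("pan_centre",.059),("balance",0),("tall_bottle",0),("small_bottle",0),("tub",0),("cap",0),("zone_a",.004),("zone_b",.004)):
        for d in bot.landmark_of(n,q)[:1]:
            print(q,round(d["p"],2),np.round(d["pixel"]),np.round(ray(c,d["pixel"],z),3))
cv2.imwrite("pics/a.png",cv2.resize(np.vstack(ims[:2])[:,:,::-1],(400,600)))
cv2.imwrite("pics/s.png",ims[0][:,:,::-1]);cv2.imwrite("pics/d.png",ims[1][:,:,::-1])
print(bot.get_obs())
E
```

```text
scene cam [-0.196  1.01   0.746]
slot_centre 0.65 [246. 242.] [0.501 0.196 0.07 ]
flap_box 0.8 [245. 267.] [0.502 0.199 0.   ]
pan_centre 0.72 [331. 183.] [ 0.528 -0.213  0.059]
balance 0.94 [345. 208.] [ 0.471 -0.207  0.   ]
tall_bottle 0.94 [228. 237.] [0.621 0.124 0.   ]
small_bottle 0.61 [290. 194.] [ 0.645 -0.178  0.   ]
tub 0.54 [240. 215.] [0.675 0.018 0.   ]
cap 0.93 [286. 282.] [0.391 0.187 0.   ]
side cam [ 0.182 -0.746  0.603]
slot_centre 0.74 [262. 174.] [0.515 0.202 0.07 ]
flap_box 0.89 [260. 200.] [0.497 0.174 0.   ]
pan_centre 0.56 [331. 262.] [ 0.519 -0.209  0.059]
balance 0.83 [321. 289.] [ 0.494 -0.22   0.   ]
tall_bottle 0.62 [310. 199.] [0.636 0.123 0.   ]
small_bottle 0.85 [372. 255.] [ 0.661 -0.167  0.   ]
tub 0.83 [344. 213.] [0.691 0.017 0.   ]
cap 0.74 [224. 203.] [0.397 0.201 0.   ]
zone_a 0.29 [342. 212.] [0.686 0.022 0.004]
zone_b 0.29 [342. 212.] [0.686 0.022 0.004]
wrist cam [0.551 0.066 0.374]
balance 0.77 [237. 352.] [ 0.496 -0.217 -0.   ]
tall_bottle 0.62 [355.  45.] [0.621 0.125 0.   ]
small_bottle 0.78 [370. 326.] [ 0.655 -0.181 -0.   ]
tub 0.65 [414. 164.] [0.688 0.011 0.   ]
{'time': 1.65, 'q': array([-1.75947136e-03,  4.97804752e+00,  1.00783020e+01,  9.50973290e+01,
        1.17042338e-03,  9.00004568e+01]), 'qd': array([ 0.01485656,  0.01522382, -0.04944196, -0.05572107, -0.13688641,
       -0.06315008]), 'joint_efforts': array([-2.01790376e-04, -5.20095634e+01,  4.64856899e+01,  1.57602775e-03,
       -4.79287428e-05, -3.94423992e-06]), 'ee_pos': array([ 5.50012354e-01, -1.10681856e-05,  2.31293115e-01]), 'tcp_rot': array([ 1.79997075e+02, -1.17044670e-03,  8.99977838e+01]), 'wrist_force': array([0.80459619, 0.36302822, 0.61484311]), 'torque': array([0.05068998, 0.02569054, 0.01123636]), 'grasp_force': 0.0, 'opening': 0.08535481764184139}
```

View pics/s.png

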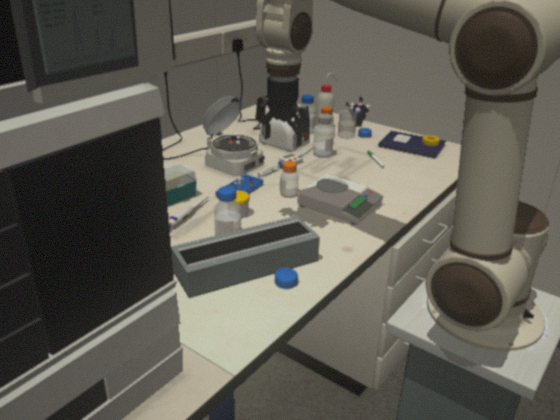

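View pics/d.png

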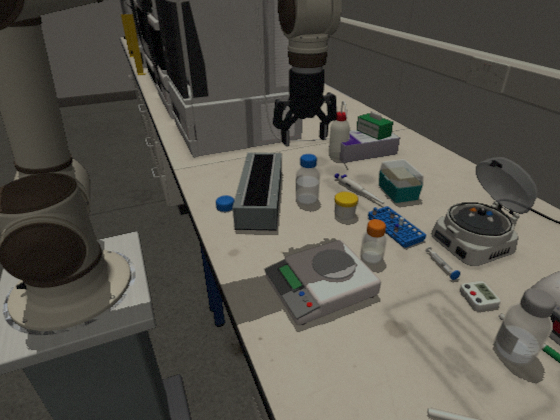

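The scene view shows the box with its black slot at about (245,255), the cap in front of it at (286,278) and the balance at (340,195). The side view shows the box at (260,190), the tall bottle at (308,180) and the balance at (325,275).

```bash
python3 - <<'E'
from h import *
for n in("scene","side"):
    c=bot.camera(n)
    d=bot.trace(n,"flap_box")[0];m=d["region"]
    g=c["color"].max(2)
    k=(cv2.erode(cv2.morphologyEx(m.astype(np.uint8),cv2.MORPH_CLOSE,np.ones((9,9))),np.ones((3,3)))>0)&(g<45)
    nl,l,s,_=cv2.connectedComponentsWithStats(k.astype(np.uint8));k=l==1+np.argmax(s[1:,4])
    ys,xs=np.nonzero(k)
    P=np.array([ray(c,(x,y),.07)[:2] for x,y in zip(xs,ys)])
    print(n,m.sum(),k.sum(),cv2.minAreaRect((P*1000).astype(np.float32)))
    for q,z in(("balance",0),("flap_box",0)):
        r=bot.trace(n,q)[0];print(q,r["extent"])
    e=bot.trace(n,"pan_centre")
    if e:
        ct=max(cv2.findContours(e[0]["region"].astype(np.uint8),0,2)[0],key=len)[:,0]
        Q=np.array([ray(c,p,.059)[:2] for p in ct]);print("pan",e[0]["p"],e[0]["extent"],cv2.minEnclosingCircle((Q*1000).astype(np.float32)))
E
```

```text
scene 7212 96 ((556.8915405273438, 312.7002258300781), (38.75086212158203, 44.671268463134766), 63.46965026855469)
balance [304.4, 176.0, 383.5, 224.8]
flap_box [171.4, 215.3, 319.4, 295.9]
pan 0.97 [294.3, 172.6, 382.3, 224.6] ((462.0718688964844, -154.01422119140625), 148.30226135253906)
side 3196 1047 ((502.8113708496094, 186.90237426757812), (299.4947509765625, 58.193016052246094), 64.9985122680664)
balance [264.9, 240.6, 379.3, 327.4]
flap_box [234.2, 154.1, 283.0, 227.7]
pan 0.68 [262.1, 241.6, 384.1, 326.3] ((482.0356750488281, -240.74122619628906), 132.14759826660156)
```

Call:
send_rows --moves '[0, 1, 0.5, 0, 0, 0.5, 0, 0, 1, 0.5, 0, 0, 1, 0]'

```text
time: 2.4
ee_pos: [0.5499, 0.0504, 0.2565]
tcp_rot: [-180.0, -0.0, 103.1]
wrist_force: [-0.6, -0.0, 0.4]
opening: 0.0512
grasp_force: 0.0
```

```bash
python3 -c "
from h import *
o=bot.get_obs();print(o['q'],o['tcp_rot'],o['ee_pos'],o['opening'])"
```

```text
[5.23357413e+00 5.95771094e+00 1.39603997e+01 9.80171338e+01
 2.32096637e-05 8.21680563e+01] [-1.79985693e+02 -1.99139495e-03  1.03065518e+02] [0.54991551 0.05037127 0.25650651] 0.051177276897801986
```

Call:
send_rows --moves '[-0.3, 0.9, 0, 0, 0, 1, 1, -0.3, 0.9, 0, 0, 0, 1, 1, -0.3, 0.9, 0, 0, 0, 1, 1, -0.3, 0.9, 0, 0, 0, 1, 1, -0.3, 0.9, 0, 0, 0, 1, 1, -0.3, 0.9, 0, 0, 0, 1, 1, 0, 0, 0, 0, 0, 0.04, 1]'

```text
time: 3.28
ee_pos: [0.5046, 0.1861, 0.2563]
tcp_rot: [180.0, -0.0, 154.9]
wrist_force: [0.1, -0.2, 0.4]
opening: 0.0
grasp_force: 0.0
```

```bash
cat > slot.py <<'E'
from h import *
def look(name):
    c=bot.camera("wrist");cv2.imwrite("pics/%s.png"%name,c["color"][:,:,::-1])
    for q,z in(("slot_centre",.07),("flap_box",0),("tall_bottle",0),("cap",0),("pan_centre",.059),("balance",0)):
        for d in bot.landmark_of("wrist",q)[:1]: print(q,round(d["p"],2),np.round(d["pixel"]),np.round(ray(c,d["pixel"],z),4))
    return c
E
python3 - <<'E'
from slot import *
c=look("w1")
r=bot.trace("wrist","flap_box")
print([(x["p"],x["extent"]) for x in r[:2]])
E
```

```text
slot_centre 0.77 [287. 182.] [0.5053 0.1891 0.07  ]
flap_box 0.79 [284. 170.] [0.5045 0.1863 0.    ]
cap 0.97 [234.  76.] [0.3932 0.181  0.    ]
[(0.75, [97.8, 118.7, 472.9, 238.7])]
```

View pics/w1.png

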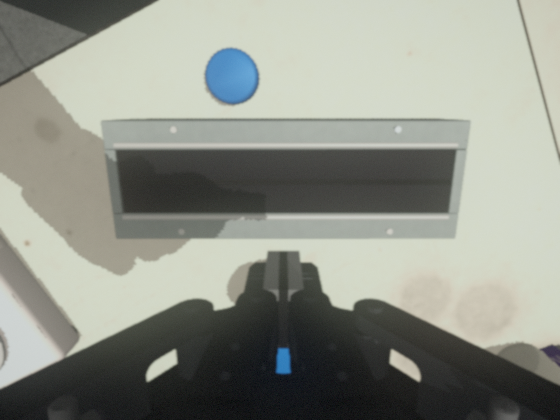

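The wrist view shows the box lined up with the image: dark slot corners at about (117,150), (455,150), (450,213) and (122,213), with the cap at (232,76).

```bash
python3 - <<'E'
from h import *
c=bot.camera("wrist")
g=c["color"].max(2)
for col in(140,200,290,380,430): print(col,list(g[140:225:3,col]),[i for i in range(130,230) if abs(int(g[i,col])-int(g[i-1,col]))>25])
for row in(160,180,200): print(row,[i for i in range(90,480) if abs(int(g[row,i])-int(g[row,i-1]))>20])
P=[ray(c,p,.07)[:2] for p in((117,150),(455,150),(450,213),(122,213))]
print(np.round(P,4));r=cv2.minAreaRect((np.array(P)*1000).astype(np.float32));print(r)
for p in((102,121),(470,121),(456,238),(116,238)): print(np.round(ray(c,p,.07),4))
E
```

```text
140 [np.uint8(169), np.uint8(191), np.uint8(176), np.uint8(105), np.uint8(77), np.uint8(69), np.uint8(64), np.uint8(63), np.uint8(64), np.uint8(60), np.uint8(57), np.uint8(57), np.uint8(54), np.uint8(55), np.uint8(54), np.uint8(53), np.uint8(52), np.uint8(52), np.uint8(51), np.uint8(52), np.uint8(54), np.uint8(54), np.uint8(57), np.uint8(55), np.uint8(84), np.uint8(132), np.uint8(126), np.uint8(116), np.uint8(117)] [149]
200 [np.uint8(170), np.uint8(197), np.uint8(172), np.uint8(87), np.uint8(71), np.uint8(69), np.uint8(70), np.uint8(67), np.uint8(65), np.uint8(64), np.uint8(61), np.uint8(59), np.uint8(52), np.uint8(50), np.uint8(48), np.uint8(50), np.uint8(48), np.uint8(48), np.uint8(50), np.uint8(52), np.uint8(56), np.uint8(53), np.uint8(56), np.uint8(57), np.uint8(93), np.uint8(137), np.uint8(127), np.uint8(116), np.uint8(116)] [148, 149]
290 [np.uint8(175), np.uint8(204), np.uint8(165), np.uint8(82), np.uint8(74), np.uint8(75), np.uint8(73), np.uint8(73), np.uint8(69), np.uint8(70), np.uint8(67), np.uint8(68), np.uint8(66), np.uint8(63), np.uint8(63), np.uint8(65), np.uint8(67), 
[... 687 characters left out ...]
 np.uint8(79), np.uint8(77), np.uint8(76), np.uint8(73), np.uint8(72), np.uint8(75), np.uint8(71), np.uint8(73), np.uint8(71), np.uint8(67), np.uint8(67), np.uint8(72), np.uint8(76), np.uint8(74), np.uint8(75), np.uint8(77), np.uint8(74), np.uint8(75), np.uint8(77), np.uint8(79), np.uint8(158), np.uint8(203), np.uint8(170), np.uint8(171), np.uint8(172)] [147, 148, 211, 212]
160 [117, 118, 456, 457]
180 [453, 454, 455]
200 [451, 452]
[[0.4136 0.0606]
 [0.5446 0.3381]
 [0.5995 0.3152]
 [0.4663 0.0329]]
((506.0334167480469, 186.77098083496094), (312.12567138671875, 59.510536193847656), 64.73551940917969)
[0.3861 0.0623 0.07  ]
[0.5257 0.3582 0.07  ]
[0.6262 0.3125 0.07  ]
[0.4854 0.0142 0.07  ]
```

Call:
send_rows --moves '[0.4, 0.8, -0.9, 0, 0, 0, 1, 0.4, 0.8, -0.9, 0, 0, 0, 1, 0.37, 0.78, -0.9, 0, 0, 0, 1, 0, 0, -0.9, 0, 0, 0, 1, 0, 0, -0.9, 0, 0, 0, 1, 0, 0, -0.9, 0, 0, 0, 1, 0, 0, -0.9, 0, 0, 0, 1, 0, 0, 0, 0, 0, 0, 1]'

```text
time: 4.72
ee_pos: [0.5334, 0.2439, 0.0971]
tcp_rot: [-179.9, -0.1, 154.8]
wrist_force: [-0.4, 0.1, 0.3]
opening: -0.0
grasp_force: 0.0
```

Call:
send_rows --moves '[0, 0, -0.6, 0, 0, 0, 1, 0, 0, -0.6, 0, 0, 0, 1, 0, 0, -0.4, 0, 0, 0, 1, 0, 0, 0, 0, 0, 0, 1]'

```text
time: 5.22
ee_pos: [0.5338, 0.2443, 0.0579]
tcp_rot: [-179.9, -0.1, 154.8]
wrist_force: [-0.6, 0.0, 1.6]
opening: 0.0001
grasp_force: 0.4
```

Call:
send_rows --moves '[0, 0, -0.2, 0, 0, 0, 1, 0, 0, -0.1, 0, 0, 0, 1, 0, 0, -0.1, 0, 0, 0, 1, 0, 0, 0, 0, 0, 0, 1]'

```text
time: 5.72
ee_pos: [0.5342, 0.2445, 0.0486]
tcp_rot: [-180.0, -0.0, 154.8]
wrist_force: [0.5, -0.3, 0.6]
opening: -0.0001
grasp_force: 0.6
```

Call:
send_rows --moves '[0, 0, -0.08, 0, 0, 0, 1, 0, 0, 0, 0, 0, 0, 1]'

```text
time: 5.98
ee_pos: [0.5342, 0.2445, 0.0466]
tcp_rot: [-180.0, -0.0, 154.8]
wrist_force: [0.5, 0.2, -0.3]
opening: 0.0001
grasp_force: 0.8
```

Call:
send_rows --moves '[0, 0, -0.08, 0, 0, 0, 1, 0, 0, 0, 0, 0, 0, 1]'

```text
time: 6.22
ee_pos: [0.5342, 0.2444, 0.0446]
tcp_rot: [-180.0, -0.0, 154.8]
wrist_force: [1.4, -1.8, 0.1]
opening: 0.0004
grasp_force: 0.9
```

Call:
send_rows --moves '[0, 0, -0.06, 0, 0, 0, 1, 0, 0, 0, 0, 0, 0, 1]'

```text
time: 6.48
ee_pos: [0.5342, 0.2445, 0.0431]
tcp_rot: [-180.0, -0.0, 154.8]
wrist_force: [0.2, -0.9, -0.2]
opening: -0.0005
grasp_force: 0.8
```

Call:
send_rows --moves '[0, 0, -0.06, 0, 0, 0, 1, 0, 0, 0, 0, 0, 0, 1]'

```text
time: 6.72
ee_pos: [0.5342, 0.2445, 0.0416]
tcp_rot: [-180.0, -0.0, 154.8]
wrist_force: [-0.4, 0.3, -0.1]
opening: 0.0001
grasp_force: 0.8
```

Call:
send_rows --moves '[0, 0, -0.06, 0, 0, 0, 1, 0, 0, 0, 0, 0, 0, 1]'

```text
time: 6.98
ee_pos: [0.5342, 0.2445, 0.0401]
tcp_rot: [-180.0, -0.0, 154.8]
wrist_force: [0.6, -0.3, -0.9]
opening: 0.0001
grasp_force: 0.8
```

Call:
send_rows --moves '[0, 0, -0.08, 0, 0, 0, 1, 0, 0, 0, 0, 0, 0, 1]'

```text
time: 7.22
ee_pos: [0.5341, 0.2445, 0.038]
tcp_rot: [-180.0, -0.0, 154.8]
wrist_force: [0.2, -0.7, 0.1]
opening: -0.0001
grasp_force: 0.9
```

Call:
send_rows --moves '[0, 0, -0.08, 0, 0, 0, 1, 0, 0, 0, 0, 0, 0, 1]'

```text
time: 7.48
ee_pos: [0.5341, 0.2445, 0.036]
tcp_rot: [-180.0, -0.0, 154.8]
wrist_force: [0.0, 0.2, -0.3]
opening: -0.0003
grasp_force: 1.0
```

Call:
send_rows --moves '[0, 0, -0.08, 0, 0, 0, 1, 0, 0, 0, 0, 0, 0, 1]'

```text
time: 7.72
ee_pos: [0.5342, 0.2445, 0.0341]
tcp_rot: [-180.0, -0.0, 154.8]
wrist_force: [0.6, -1.6, -0.3]
opening: 0.0
grasp_force: 0.9
```

Call:
send_rows --moves '[0, 0, -0.08, 0, 0, 0, 1, 0, 0, 0, 0, 0, 0, 1]'

```text
time: 7.98
ee_pos: [0.5342, 0.2445, 0.0321]
tcp_rot: [-180.0, -0.0, 154.8]
wrist_force: [0.4, -0.2, -0.2]
opening: 0.0001
grasp_force: 0.9
```

Call:
send_rows --moves '[0, 0, -0.08, 0, 0, 0, 1, 0, 0, 0, 0, 0, 0, 1]'

```text
time: 8.22
ee_pos: [0.5342, 0.2445, 0.0301]
tcp_rot: [-180.0, -0.0, 154.8]
wrist_force: [-0.0, -0.4, -0.7]
opening: -0.0004
grasp_force: 0.9
```

Call:
send_rows --moves '[0, 0, -0.06, 0, 0, 0, 1, 0, 0, 0, 0, 0, 0, 1]'

```text
time: 8.48
ee_pos: [0.5342, 0.2445, 0.0286]
tcp_rot: [-180.0, -0.0, 154.8]
wrist_force: [-0.2, -0.0, -0.3]
opening: -0.0003
grasp_force: 0.9
```

Call:
send_rows --moves '[0, 0, 0.7, 0, 0, 0, 1, 0, 0, 0.6, 0, 0, 0, 1, -0.45, -0.93, 0, 0, 0, 0, 1, -0.45, -0.93, 0, 0, 0, 0, 1, -0.45, -0.93, 0, 0, 0, 0, 1, -0.45, -0.93, 0, 0, 0, 0, 1, -0.45, -0.93, 0, 0, 0, 0, 1, 0, 0, 0, 0, 0, 0, 1]'

```text
time: 9.48
ee_pos: [0.4782, 0.1274, 0.063]
tcp_rot: [179.9, 0.1, 154.7]
wrist_force: [0.8, -0.4, 0.1]
opening: -0.0003
grasp_force: 0.4
```

Call:
send_rows --moves '[0, 0, -0.3, 0, 0, 0, 1, 0, 0, -0.16, 0, 0, 0, 1, 0, 0, 0, 0, 0, 0, 1]'

```text
time: 9.85
ee_pos: [0.4778, 0.1286, 0.0491]
tcp_rot: [-180.0, -0.1, 154.8]
wrist_force: [-1.0, 0.1, 0.8]
opening: 0.0
grasp_force: 0.5
```

Call:
send_rows --moves '[0, 0, -0.06, 0, 0, 0, 1, 0, 0, 0, 0, 0, 0, 1]'

```text
time: 10.1
ee_pos: [0.478, 0.1284, 0.0482]
tcp_rot: [-180.0, -0.0, 154.8]
wrist_force: [-0.8, -0.5, 0.3]
opening: 0.0002
grasp_force: 0.6
```

Call:
send_rows --moves '[0, 0, -0.06, 0, 0, 0, 1, 0, 0, 0, 0, 0, 0, 1]'

```text
time: 10.35
ee_pos: [0.478, 0.1282, 0.0467]
tcp_rot: [-180.0, -0.0, 154.8]
wrist_force: [0.6, -0.1, -0.8]
opening: 0.0
grasp_force: 0.6
```

Call:
send_rows --moves '[0, 0, -0.06, 0, 0, 0, 1, 0, 0, 0, 0, 0, 0, 1]'

```text
time: 10.6
ee_pos: [0.4779, 0.1282, 0.0451]
tcp_rot: [-180.0, -0.0, 154.8]
wrist_force: [-0.2, -0.7, 0.4]
opening: -0.0003
grasp_force: 0.6
```

Call:
send_rows --moves '[0, 0, -0.06, 0, 0, 0, 1, 0, 0, 0, 0, 0, 0, 1]'

```text
time: 10.85
ee_pos: [0.478, 0.1282, 0.0436]
tcp_rot: [-180.0, -0.0, 154.8]
wrist_force: [0.2, -0.6, 0.9]
opening: -0.0001
grasp_force: 0.8
```

Call:
send_rows --moves '[0, 0, -0.06, 0, 0, 0, 1, 0, 0, 0, 0, 0, 0, 1]'

```text
time: 11.1
ee_pos: [0.4779, 0.1282, 0.0422]
tcp_rot: [-180.0, -0.0, 154.8]
wrist_force: [0.3, -0.2, -0.4]
opening: -0.0001
grasp_force: 0.8
```

Call:
send_rows --moves '[0, 0, -0.06, 0, 0, 0, 1, 0, 0, 0, 0, 0, 0, 1]'

```text
time: 11.35
ee_pos: [0.478, 0.1282, 0.0408]
tcp_rot: [-180.0, 0.0, 154.8]
wrist_force: [0.4, -0.7, 1.1]
opening: -0.0004
grasp_force: 1.3
```

Call:
send_rows --moves '[0, 0, -0.06, 0, 0, 0, 1, 0, 0, 0, 0, 0, 0, 1]'

```text
time: 11.6
ee_pos: [0.4781, 0.128, 0.0397]
tcp_rot: [-180.0, 0.0, 154.8]
wrist_force: [-1.6, -2.0, 5.1]
opening: -0.0002
grasp_force: 3.4
```

Call:
send_rows --moves '[0, 0, -0.04, 0, 0, 0, 1, 0, 0, 0, 0, 0, 0, 1]'

```text
time: 11.85
ee_pos: [0.4782, 0.128, 0.0393]
tcp_rot: [180.0, 0.1, 154.8]
wrist_force: [-3.3, -3.2, 11.4]
opening: 0.0
grasp_force: 6.1
```

The tall weight is at the −u end (contact at z 0.040, weight toward the middle). I'll open and straddle it.

Call:
send_rows --moves '[0, 0, 0.4, 0, 0, 0, 1, 0, 0, 1, 0, 0, 0, 1, 0.12, 0.24, 1, 0, 0, 0, -1, 0.12, 0.24, 0.1, 0, 0, 0, -1, 0, 0, 0, 0, 0, 0, -1, 0, 0, 0, 0, 0, 0, -1, 0, 0, 0, 0, 0, 0, -1]' --squeeze 20

```text
time: 12.72
ee_pos: [0.4836, 0.14, 0.1]
tcp_rot: [-180.0, -0.1, 154.8]
wrist_force: [0.5, 0.5, 0.4]
opening: 0.0853
grasp_force: 0.0
```

Call:
send_rows --moves '[0, 0, -0.6, 0, 0, 0, -1, 0, 0, -0.6, 0, 0, 0, -1, 0, 0, -0.6, 0, 0, 0, -1, 0, 0, -0.6, 0, 0, 0, -1, 0, 0, 0, 0, 0, 0, -1]'

```text
time: 13.35
ee_pos: [0.4831, 0.14, 0.0392]
tcp_rot: [-179.9, -0.1, 154.8]
wrist_force: [-0.1, 0.0, 1.2]
opening: 0.0854
grasp_force: 0.4
```

Call:
send_rows --moves '[0, 0, -0.5, 0, 0, 0, -1, 0, 0, -0.5, 0, 0, 0, -1, 0, 0, -0.2, 0, 0, 0, -1, 0, 0, 0, 0, 0, 0, -1]'

```text
time: 13.85
ee_pos: [0.4836, 0.1401, 0.0102]
tcp_rot: [-180.0, -0.0, 154.8]
wrist_force: [0.1, -0.2, 0.5]
opening: 0.0853
grasp_force: 0.9
```

Call:
send_rows --moves '[0, 0, -0.2, 0, 0, 0, -1, 0, 0, 0, 0, 0, 0, -1]'

```text
time: 14.1
ee_pos: [0.484, 0.1402, 0.0056]
tcp_rot: [-180.0, -0.0, 154.8]
wrist_force: [0.3, -0.1, 0.1]
opening: 0.0857
grasp_force: 0.9
```

Call:
send_rows --moves '[0, 0, -0.08, 0, 0, 0, -0.7, 0, 0, 0, 0, 0, 0, -0.4, 0, 0, 0, 0, 0, 0, -0.2, 0, 0, 0, 0, 0, 0, 0, 0, 0, 0, 0, 0, 0, 0.1, 0, 0, 0, 0, 0, 0, 0.1]'

```text
time: 14.85
ee_pos: [0.4841, 0.1403, 0.0039]
tcp_rot: [180.0, 0.0, 154.8]
wrist_force: [-0.8, -0.4, 1.4]
opening: 0.0384
grasp_force: 0.0
```

Call:
send_rows --moves '[0, 0, 0, 0, 0, 0, 0.3, 0, 0, 0, 0, 0, 0, 0.5, 0, 0, 0, 0, 0, 0, 1, 0, 0, 0, 0, 0, 0, 1]'

```text
time: 15.35
ee_pos: [0.484, 0.1401, 0.004]
tcp_rot: [-180.0, 0.0, 154.8]
wrist_force: [-1.7, -3.3, 6.3]
opening: 0.0331
grasp_force: 21.0
```

Call:
send_rows --moves '[0, 0, 0, 0, 0, 0, 1, 0, 0, 0.04, 0, 0, 0, 1, 0, 0, 0, 0, 0, 0, 1]' --squeeze 60

```text
time: 15.72
ee_pos: [0.4837, 0.1403, 0.0042]
tcp_rot: [-180.0, -0.0, 154.8]
wrist_force: [-0.6, 0.3, -3.4]
opening: 0.0321
grasp_force: 59.9
```

Call:
send_rows --moves '[0, 0, 0.2, 0, 0, 0, 1, 0, 0, 0.2, 0, 0, 0, 1, 0, 0, 0, 0, 0, 0, 1, 0, 0, 0, 0, 0, 0, 1]'

```text
time: 16.23
ee_pos: [0.484, 0.1402, 0.0147]
tcp_rot: [-180.0, -0.0, 154.8]
wrist_force: [1.8, -0.6, -7.2]
opening: 0.0315
grasp_force: 62.7
```

Call:
send_rows --moves '[0, 0, 0.2, 0, 0, 0, 1, 0, 0, 0.2, 0, 0, 0, 1, 0, 0, 0, 0, 0, 0, 1]'

```text
time: 16.6
ee_pos: [0.4843, 0.1405, 0.0256]
tcp_rot: [180.0, 0.0, 154.8]
wrist_force: [-0.1, 0.0, -5.0]
opening: 0.0317
grasp_force: 62.9
```

Call:
send_rows --moves '[0, 0, 0, 0, 0, 0, 1, 0, 0, 0, 0, 0, 0, 1]'

```text
time: 16.85
ee_pos: [0.4839, 0.1403, 0.0247]
tcp_rot: [-180.0, -0.0, 154.8]
wrist_force: [-1.3, 0.1, -4.6]
opening: 0.0314
grasp_force: 62.9
```

Call:
send_rows --moves '[0, 0, 0.4, 0, 0, 0, 1, 0, 0, 0.7, 0, 0, 0, 1, 0, 0, 1, 0, 0, 0, 1, 0, 0, 1, 0, 0, 0, 1, 0, 0, 1, 0, 0, 0, 1, 0, 0, 1, 0, 0, 0, 1, 0, 0, 1, 0, 0, 0, 1, 0, -0.3, 1, 0, 0, 0, 1]'

```text
time: 17.85
ee_pos: [0.484, 0.1329, 0.2046]
tcp_rot: [179.9, 0.1, 154.8]
wrist_force: [0.2, 0.1, -5.4]
opening: 0.0318
grasp_force: 62.6
```

Call:
send_rows --moves '[0.15, -0.7, 0.8, 0, 0, 0, 1, 0.15, -1, 0.2, 0, 0, 0, 1, 0.15, -1, 0, 0, 0, 0, 1, 0.15, -1, 0, 0, 0, 0, 1, 0.15, -1, 0, 0, 0, 0, 1, 0.15, -1, 0, 0, 0, 0, 1, 0.15, -1, 0, 0, 0, 0, 1, 0.15, -1, 0, 0, 0, 0, 1]'

```text
time: 18.85
ee_pos: [0.5141, -0.0606, 0.2288]
tcp_rot: [180.0, 0.1, 154.8]
wrist_force: [0.0, 0.3, -4.5]
opening: 0.0314
grasp_force: 62.6
```

Call:
send_rows --moves '[0.1, -1, 0, 0, 0, 0, 1, 0, -0.6, 0, 0, 0, 0, 1, 0, 0, 0, 0, 0, 0, 1, 0, 0, 0, 0, 0, 0, 1]'

```text
time: 19.35
ee_pos: [0.5164, -0.0993, 0.2276]
tcp_rot: [180.0, 0.0, 154.8]
wrist_force: [1.4, 0.2, -5.2]
opening: 0.0315
grasp_force: 62.6
```

```bash
python3 - <<'E'
from slot import *
c=look("w2")
for n in("scene","side"):
    cc=bot.camera(n)
    d=bot.landmark_of(n,"pan_centre")[0];print(n,d["p"],np.round(ray(cc,d["pixel"],.059),4))
cv2.imwrite("pics/d2.png",cc["color"][:,:,::-1])
E
```

```text
flap_box 0.73 [551.  36.] [0.5046 0.1859 0.    ]
tall_bottle 0.61 [515. 176.] [0.6206 0.1182 0.    ]
pan_centre 0.83 [173. 247.] [ 0.5246 -0.2161  0.059 ]
balance 0.83 [177. 202.] [ 0.4952 -0.2142  0.    ]
scene 0.62 [ 0.5392 -0.2222  0.059 ]
side 0.64 [ 0.5193 -0.2163  0.059 ]
```

View pics/w2.png

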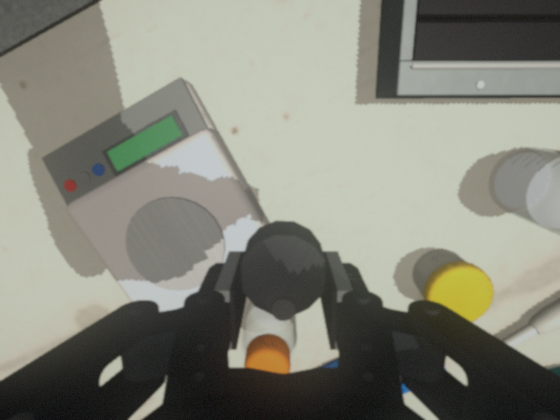

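The picture shows the pan at about (175,241), radius 48 px. The tall weight is upright between the pads, with its foot at about (284,262) and its tip at (284,310).

```bash
python3 - <<'E'
from h import *
c=bot.camera("wrist");o=bot.get_obs();p=np.array(o["ee_pos"]);print(p)
K,R,t=map(np.array,(c["camera_matrix"],c["R"],c["t"]))
pr=lambda X:(lambda v:np.round(v[:2]/v[2],1))(K@(R@np.array(X)+t))
print("pan est",np.round(ray(c,(175,241),.059),4),[np.round(ray(c,q,.059)[:2],4) for q in((125,243),(225,239),(174,196))])
print("foot exp",pr(p),"tip exp",pr(p+[0,0,.042]))
print("foot ray",ray(c,(284,262),p[2])-p,"tip ray",ray(c,(284,310),p[2]+.042)-p)
g=c["color"];cv2.imwrite("pics/w3.png",cv2.resize(g[200:340,210:360,::-1],(750,700))[:600])
# refine pan: circle edges at z=.059
pts=[]
hsv=cv2.cvtColor(g,cv2.COLOR_RGB2GRAY)
C=cv2.HoughCircles(cv2.GaussianBlur(hsv,(5,5),1)[170:310,90:260],cv2.HOUGH_GRADIENT,1.5,50,param1=60,param2=15,minRadius=42,maxRadius=54)
print(C+[90,170,0] if C is not None else None)
E
```

```text
[ 0.51650832 -0.09969338  0.22730139]
pan est [ 0.5204 -0.2117  0.059 ] [array([ 0.5025, -0.2543]), array([ 0.5382, -0.1692]), array([ 0.483 , -0.1914])]
foot exp [284.  266.6] tip exp [284.4 321.9]
foot ray [-0.00192042  0.0008942   0.        ] tip ray [-0.00391896  0.00170317  0.042     ]
[[[173.25       247.25        51.45000076]]]
```

View pics/w3.png

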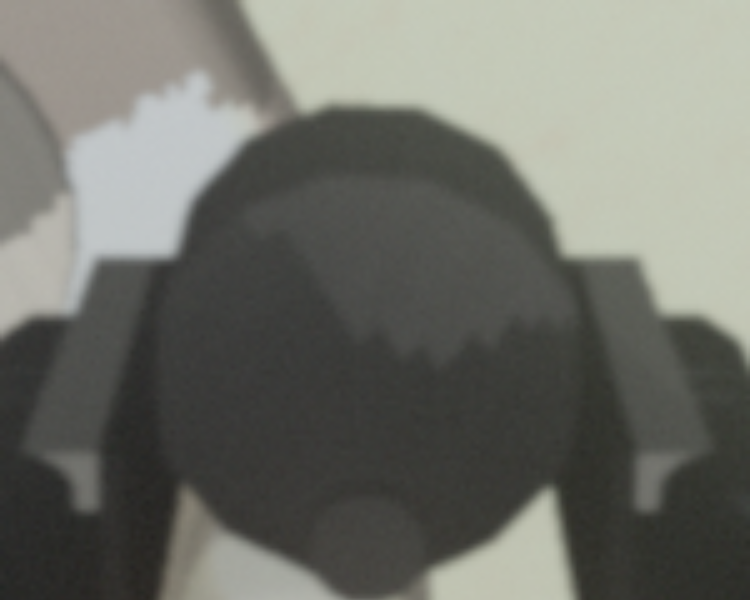

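```bash
python3 - <<'E'
from h import *
from scipy.optimize import least_squares
c=bot.camera("wrist");p=np.array(bot.get_obs()["ee_pos"])
K,R,t=map(np.array,(c["camera_matrix"],c["R"],c["t"]))
pr=lambda X:(lambda v:v[:2]/v[2])(K@(R@np.array(X)+t))
y=np.deg2rad(154.8);tx=np.array([np.cos(y),np.sin(y),0])
def f(v):
    a,s,th=v; ax=np.cos(th)*np.array([0,0,1])+np.sin(th)*tx; n=np.cos(th)*tx-np.sin(th)*np.array([0,0,1])
    b=p+a*tx-[0,0,s]
    return [pr(b+.017*n)[1]-221,pr(b+.017*n+.018*ax)[1]-235,pr(b+.042*ax)[1]-309]
r=least_squares(f,[0,0,0],x_scale=[.001,.001,.01]);print("off,slip,tilt",r.x[:2]*1000,np.rad2deg(r.x[2]),r.cost)
r=least_squares(lambda v:f([v[0],v[1],0]),[0,0],x_scale=.001);print("no tilt",r.x*1000,r.fun)
# pan fit: radial gradients against candidate circles r=.046
g=cv2.GaussianBlur(cv2.cvtColor(c["color"],cv2.COLOR_RGB2GRAY),(3,3),0).astype(float)
A=np.linspace(0,2*np.pi,120)
def score(x,yy,rr):
    s=[]
    for q in A:
        i=pr([x+(rr-.002)*np.cos(q),yy+(rr-.002)*np.sin(q),.059]);o=pr([x+(rr+.002)*np.cos(q),yy+(rr+.002)*np.sin(q),.059])
        s.append(min(25,abs(g[int(round(i[1])),int(round(i[0]))]-g[int(round(o[1])),int(round(o[0]))])))
    return np.mean(s)
best=sorted(((score(x,v,.046),x,v) for x in np.arange(.512,.534,.001) for v in np.arange(-.222,-.203,.001)),reverse=True)[:5]
print(np.round(best,4))
E
```

```text
off,slip,tilt [2.50527436 3.18192785] 0.2670397212132398 1.4673570143579832e-24
no tilt [2.41017417 3.6749441 ] [-0.0761061   0.08042319 -0.01115563]
[[19.975   0.524  -0.213 ]
 [19.8583  0.524  -0.212 ]
 [19.6167  0.523  -0.212 ]
 [19.4917  0.523  -0.213 ]
 [18.2917  0.525  -0.212 ]]
```

Call:
send_rows --moves '[0.08, -0.6, 0, 0, 0, 0, 1, 0.08, -1, 0, 0, 0, 0, 1, 0.08, -1, -0.4, 0, 0, 0, 1, 0.08, -1, -0.8, 0, 0, 0, 1, 0.06, -0.7, -1, 0, 0, 0, 1, 0, -0.26, -1, 0, 0, 0, 1, 0, 0, -1, 0, 0, 0, 1, 0, 0, -0.6, 0, 0, 0, 1]'

```text
time: 21.0
ee_pos: [0.5254, -0.2144, 0.1058]
tcp_rot: [-180.0, -0.1, 154.8]
wrist_force: [-0.5, 0.1, -4.0]
opening: 0.0314
grasp_force: 62.5
```

Call:
send_rows --moves '[0, 0, -0.6, 0, 0, 0, 1, 0, 0, -0.3, 0, 0, 0, 1, 0, 0, 0, 0, 0, 0, 1, 0, 0, 0, 0, 0, 0, 1]'

```text
time: 21.5
ee_pos: [0.5264, -0.2138, 0.0856]
tcp_rot: [180.0, 0.1, 154.8]
wrist_force: [0.2, 0.1, -4.4]
opening: 0.032
grasp_force: 62.5
```

Call:
send_rows --moves '[0, 0, -0.4, 0, 0, 0, 1, 0, 0, -0.28, 0, 0, 0, 1, 0, 0, -0.06, 0, 0, 0, 1, 0, 0, 0, 0, 0, 0, 1]'

```text
time: 22.0
ee_pos: [0.5259, -0.2137, 0.0661]
tcp_rot: [-180.0, -0.0, 154.8]
wrist_force: [-0.2, 0.3, -4.8]
opening: 0.0315
grasp_force: 62.5
```

Call:
send_rows --moves '[0, 0, -0.04, 0, 0, 0, 1, 0, 0, -0.04, 0, 0, 0, 1, 0, 0, 0, 0, 0, 0, 1]'

```text
time: 22.38
ee_pos: [0.526, -0.2137, 0.0643]
tcp_rot: [-180.0, -0.0, 154.8]
wrist_force: [-0.2, -0.6, -5.3]
opening: 0.0316
grasp_force: 62.6
```

Call:
send_rows --moves '[0, 0, -0.04, 0, 0, 0, 1, 0, 0, -0.04, 0, 0, 0, 1, 0, 0, 0, 0, 0, 0, 1]'

```text
time: 22.75
ee_pos: [0.5259, -0.2137, 0.0621]
tcp_rot: [-180.0, -0.0, 154.8]
wrist_force: [0.3, 0.3, -4.8]
opening: 0.0316
grasp_force: 62.6
```

Call:
send_rows --moves '[0, 0, -0.04, 0, 0, 0, 1, 0, 0, 0, 0, 0, 0, 1]'

```text
time: 23.0
ee_pos: [0.526, -0.2137, 0.0612]
tcp_rot: [-180.0, -0.0, 154.8]
wrist_force: [-0.6, 0.3, -4.5]
opening: 0.0313
grasp_force: 62.6
```

Call:
send_rows --moves '[0, 0, -0.04, 0, 0, 0, 1, 0, 0, 0, 0, 0, 0, 1]'

```text
time: 23.25
ee_pos: [0.5259, -0.2137, 0.0602]
tcp_rot: [-180.0, -0.0, 154.8]
wrist_force: [0.2, 0.1, -5.5]
opening: 0.0316
grasp_force: 62.6
```

Call:
send_rows --moves '[0, 0, -0.04, 0, 0, 0, 1, 0, 0, 0, 0, 0, 0, 1]'

```text
time: 23.5
ee_pos: [0.526, -0.2137, 0.0593]
tcp_rot: [180.0, 0.0, 154.8]
wrist_force: [-0.0, -1.1, -4.2]
opening: 0.0315
grasp_force: 62.7
```

Call:
send_rows --moves '[0, 0, -0.03, 0, 0, 0, 1, 0, 0, 0, 0, 0, 0, 1]'

```text
time: 23.75
ee_pos: [0.526, -0.2138, 0.0592]
tcp_rot: [180.0, 0.0, 154.8]
wrist_force: [-3.3, 2.3, 3.7]
opening: 0.0316
grasp_force: 63.5
```

Call:
send_rows --moves '[0, 0, -0.03, 0, 0, 0, 1, 0, 0, 0, 0, 0, 0, 1]'

```text
time: 24.0
ee_pos: [0.5261, -0.2138, 0.0592]
tcp_rot: [180.0, 0.1, 154.8]
wrist_force: [-5.8, 2.4, 10.6]
opening: 0.0315
grasp_force: 64.2
```

Call:
send_rows --moves '[0, 0, 0.03, 0, 0, 0, 1, 0, 0, 0.01, 0, 0, 0, 1, 0, 0, 0, 0, 0, 0, 1]' --squeeze 20

```text
time: 24.38
ee_pos: [0.5261, -0.2138, 0.0592]
tcp_rot: [180.0, 0.0, 154.8]
wrist_force: [-3.2, 1.7, 7.5]
opening: 0.0316
grasp_force: 63.7
```

Call:
send_rows --moves '[0, 0, 0, 0, 0, 0, 0.18, 0, 0, 0, 0, 0, 0, 0.1, 0, 0, 0, 0, 0, 0, -0.1, 0, 0, 0, 0, 0, 0, -0.4, 0, 0, 0, 0, 0, 0, -0.7, 0, 0, 0, 0, 0, 0, -0.7]'

```text
time: 25.12
ee_pos: [0.526, -0.2138, 0.0588]
tcp_rot: [180.0, 0.0, 154.8]
wrist_force: [-0.4, 0.2, -0.2]
opening: 0.0724
grasp_force: 0.0
```

Call:
send_rows --moves '[0, 0, 0.3, 0, 0, 0, -0.7, 0, 0, 0.7, 0, 0, 0, -0.7, 0, 0, 1, 0, 0, 0, -0.7, 0, 0, 1, 0, 0, 0, -0.7, 0, 0, 1, 0, 0, 0, -0.7, 0, 0, 1, 0, 0, 0, -0.7, 0.6, 0, 1, 0, 0, 0, -0.7, 0, 0, 0, 0, 0, 0, -0.7]'

```text
time: 26.12
ee_pos: [0.5423, -0.214, 0.2119]
tcp_rot: [180.0, 0.3, 154.8]
wrist_force: [-0.6, 0.1, 0.4]
opening: 0.0728
grasp_force: 0.0
```

```bash
python3 - <<'E'
from h import *
c=bot.camera("wrist");s=bot.camera("side")
print(bot.get_obs()["ee_pos"])
K,R,t=map(np.array,(c["camera_matrix"],c["R"],c["t"]))
for q in("pan_centre","tall_bottle"):
    for d in bot.landmark_of("wrist",q)[:1]:print(q,d["p"],d["pixel"],ray(c,d["pixel"],.059))
cv2.imwrite("pics/f.png",np.hstack([cv2.resize(c["color"],(400,300)),cv2.resize(s["color"][190:340,250:450],(400,300))])[:,:,::-1])
E
```

```text
[ 0.54097822 -0.21375293  0.2091845 ]
```

View pics/f.png

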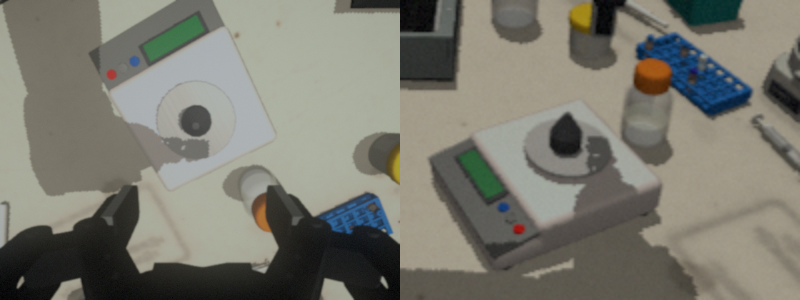

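The pictures show the tall weight upright at the middle of the pan: foot at (195,120) against a pan centre of about (196,119). The bottles are still standing.

```bash
python3 -c "
from workcell import bot
print(bot.job_done())"
```

```text
the job is handed in; nothing more can be done
None
```

I lifted the tall weight out and stood it upright in the middle of the balance pan, left the short weight in the box, and handed the job in at about 26 s of the 64 s allowed.

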